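Stand the round containers in their anti-tip bases

ROBOT

A 6-joint arm with a two-finger parallel gripper is mounted at the origin on a cart in front of the work surface, level with it; the furniture and walls round the work are solid. World frame = base frame: x ahead of the robot, y to its left, z up, the work surface at z = 0. Lengths are in mm, angles in rad, forces in N, time in s.
With the tool pointing down it reaches from about 350 to 975 mm from the base axis. Payload 7.1 kg.
Tool frame: the origin (TCP) lies at the centre of the arm's flange, where the gripper is bolted on; the fingertips stand 182 mm ahead of it and the grasp point (between the pads) lies 163 mm ahead of it; x points along the fingers, y is the direction in which the jaws open and shut, and the axes are right-handed (so a half turn about x gives the same grasp; the last joint's range is limited). The gripper opens to 88 mm and grips with 3 to 60 N. Pads are 20 mm wide; open, the fingers measure 115 mm over their backs; the gripper's body (75 mm by 178 mm) begins 61 mm behind the grasp point.
Start: joints at [1.296, 0.423, 1.63, -0, 1.089, -0.019], TCP at [158.106, 604.656, 404.675] pointing down, gripper open.
Joint ranges: [-3, 3], [-0.9, 2.11], [0.09, 2.58], [-1.31, 4.45], [0.11, 2.69], [-2.54, 2.54]. Speed limits (rad/s): [2.39, 2.39, 3.01, 3.14, 3.14, 3.14].

INTERFACE

Orientations are given as a rotation vector (axis times angle).
In Python, from workcell import readout, viewer, workorder, models gives the robot as it stands. The module is installed in compiled form; this text tells all that it offers.
- The arm moves only by the tool apply_moves, never from a script. Its argument "commands" is a list that holds one entry, the list of rows, each a list of 4 numbers: the shift along the world's x, y, z in m, then the turn about the world's z in rad. A call has 1 to 8 rows; each row is the pose to reach, as a shift and turn from the pose commanded when the call began; what a row does not reach only later rows make up. A row lasts 1/8 s, in which the tool goes at most 62.5 mm and 10.7 degrees, less where a joint would pass 70% of its speed; a pose out of reach is approached as far as the arm can. A call with a gripper value outside its range is refused whole. "gripper" is the finger opening in m, from 0 to 0.0878, set as the call begins (left out, the last holds). The fingers move at their own pace and stop on an object; the grip force is fixed at half the most. Time passes only in rows, so rows that repeat a pose let the fingers close. It gives the time, the measured TCP pose, the force and the opening at its end, in the units of the state.
- readout.get_obs(): the state, without advancing time (a new reading comes with each control period).
- viewer.get_image(name): name is "scene" or "top"; returns a dict with "color" (384x512x3 uint8, red, green, blue), "vertical_fov" (degrees; the focal length in pixels is half the picture's height over the tangent of half this angle, whatever the lens; pixels are square), "cx", "cy" (the principal point, pixels), "rvec" (rotation vector, rad) and "tvec" (3), from world to camera coordinates, as OpenCV has them. Camera axes: x right, y down, z forward; pixel columns grow to the right and rows downward; lengths in mm; the calibration is good to about 2 mm. A picture is of the moment at which its call begins. There is no depth.
- workorder.close_job(): hands the job in, once; it reports no verdict.
Trained networks look in the newest picture that a camera, given by its name, has taken for a name from the list of things; names that differ only in an ending like _2 or _b are one class to them, and where a whole thing is asked for, a point or a joint stands for the part that bears it (a point fixed in the world has none). Each returns a list of dicts, best first, with "conf" (0 to 1); they miss things now and then, are a little off and sometimes report something else, mostly with a low value. They report only what shows in the picture. A call takes as long as a camera call. They do not tell look-alikes from the thing itself.
- models.search_frame(camera, label): "position" ([x, y, z] in mm, in world coordinates, good to about 4 mm: the middle of the surface that is visible of it).
- models.place_of(camera, label): "position" ([x, y, z] in mm, in world coordinates, good to about 4 mm: a listed point, or the origin of a listed thing).
The state is a dict: "t": time; "qpos": joint angles; "qvel": joint speeds; "joint_torque": joint torques, N m; "ee_pos": TCP position; "orientation": TCP orientation; "ft_force": force on the tool from outside, world axes, zero at the start; "moment": the same for the moment, N m; "width": finger opening in mm.
Only numpy, scipy, OpenCV 4.12 (cv2) and the standard library are available. Lean on these libraries where they do the work, as an engineer would, in place of code of your own. Each camera call takes 0.05 s, during which the arm holds its last target.

TASK

Four capped round containers stand loose among other things on the open worktop left of the microscope: a slender oil bottle, two alike strip pots and a wide specimen cup. One after another, set each one gently down, upright, in the dark anti-tip base whose ring fits it: the bottle in the smallest, one pot in each of the two middle-sized, the cup in the largest. Keep them upright on the way, do not drop or knock them over, leave the shallow petri dish and the timer where they are, and do not run the arm into the wall cabinets that hang over the back of the worktop.

Things in the scene. Friction and masses are not known exactly. Their poses are not given: they have to be found in the camera images.
- oil_bottle: slender white capped oil bottle, 25 mm diameter, 62 mm high, about 30 g, stands upright. Origin: centre of its underside; z up.
- strip_pot_1: round test strip pot, white body with a blue cap, 38 mm diameter, 68 mm high (body up to 50 mm, cap above), about 35 g, stands upright and can be gripped on body or cap; one of two alike. Origin: centre of its underside; z up.
- strip_pot_2: round test strip pot, white body with a blue cap, 38 mm diameter, 68 mm high (body up to 50 mm, cap above), about 35 g, stands upright and can be gripped on body or cap; one of two alike. Origin: centre of its underside; z up.
- specimen_cup: wide round specimen cup with an orange screw lid, 71 mm high, about 45 g; tapering body up to 60 mm diameter, lid 65 mm diameter between 58 and 71 mm above its underside; the lid is fixed and can be gripped. Origin: centre of its underside; z up.
- base_small: weighted anti-tip base, dark steel: a low round cup with a flared ring on a flanged foot, heavy, does not move; outside diameter 56 mm, 24 mm high; its bore is 36 mm wide up to 14 mm above the worktop and widens above that to 48 mm at the 24 mm high rim; inner floor 7 mm above the worktop; for the oil bottle. Origin: its centre, at worktop height; z up. Stands on the worktop.
- base_medium_1: weighted anti-tip base, dark steel: a low round cup with a flared ring on a flanged foot, heavy, does not move; outside diameter 68 mm, 24 mm high; its bore is 48 mm wide up to 14 mm above the worktop and widens above that to 60 mm at the 24 mm high rim; inner floor 7 mm above the worktop; for one strip pot; one of two alike. Origin: its centre, at worktop height; z up. Stands on the worktop.
- base_medium_2: weighted anti-tip base, dark steel: a low round cup with a flared ring on a flanged foot, heavy, does not move; outside diameter 68 mm, 24 mm high; its bore is 48 mm wide up to 14 mm above the worktop and widens above that to 60 mm at the 24 mm high rim; inner floor 7 mm above the worktop; for one strip pot; one of two alike. Origin: its centre, at worktop height; z up. Stands on the worktop.
- base_large: weighted anti-tip base, dark steel: a low round cup with a flared ring on a flanged foot, heavy, does not move; outside diameter 90 mm, 24 mm high; its bore is 70 mm wide up to 14 mm above the worktop and widens above that to 82 mm at the 24 mm high rim; inner floor 7 mm above the worktop; for the specimen cup. Origin: its centre, at worktop height; z up. Stands on the worktop.
- petri_dish: closed shallow clear petri dish, 60 mm diameter, 15 mm high, loose, must stay where it is. Origin: centre of its underside; z up.
- lab_timer: white square digital timer lying flat, 60 x 64 x 18 mm high, loose, must stay where it is. Origin: centre of its underside; z up.
Mind the look-alikes: they are no part of the job. What is shaped like the strip_pot_1 but green is not meant.

How it is judged:
By the outcome, as a careful person would: the job done as asked, in the order asked, and still so for the second after the job is handed in, with the robot touching nothing.
It also fails if it takes over 86 s, if anything falls off the work surface, if the arm or the gripper's body presses on something with over 40 N, if the wrist force passes 120 N, or if a joint passes its speed limit or range.

## Working session

There is one attempt and no reset: what is moved stays moved. The work goes in short steps, Python scripts to look and compute and a tool call to move; the robot and the scene stay as the last step left them, time stands still between calls to the robot, and variables do not carry over. Pictures are saved under pics/ and viewed, and the job is handed in when it is done.

Besides the shell and the picture viewer there is one more tool, called after "Request:" as name(argument=value, ...) on one line, values as JSON. apply_moves: Moves the arm, as the interface text tells. Its arguments: {"type":"object","properties":{"commands":{"type":"array","items":{"type":"array","items":{"type":"array","items":{"type":"number"}}}},"gripper":{"type":"number"}},"required":["commands"]}

```bash
mkdir -p pics
cat > h.py <<'E'
import numpy as np, cv2
from workcell import readout, viewer, workorder, models
def cam(n):
    d=viewer.get_image(n); f=d["color"].shape[0]/2/np.tan(np.radians(d["vertical_fov"])/2)
    K=np.array([[f,0,d["cx"]],[0,f,d["cy"]],[0,0,1]]); R=cv2.Rodrigues(np.array(d["rvec"],float))[0]; t=np.array(d["tvec"],float)
    return d["color"],K,R,t
def proj(P,K,R,t):
    p=K@(R@np.array(P,float)+t); return p[:2]/p[2]
def ray(u,v,z,K,R,t):
    d=R.T@np.linalg.inv(K)@np.array([u,v,1]); c=-R.T@t
    return c+d*(z-c[2])/d[2]
E
python3 - <<'E'
from h import *
import pickle
o=readout.get_obs(); print({k:np.round(v,3) for k,v in o.items()})
S={}
for n in("scene","top"):
    c=cam(n);S[n]=c; cv2.imwrite(f"pics/{n}0.png",cv2.resize(c[0][:,:,::-1],(800,600),interpolation=cv2.INTER_CUBIC)); print(n,-c[2].T@c[3],c[1][0,0])
pickle.dump(S,open("S.pkl","wb"))
for n in("scene","top"):
  for l in["oil_bottle","strip_pot_1","specimen_cup","base_small","base_medium_1","base_large","petri_dish","lab_timer"]:
    print(n,l,[(np.round(r["position"]).tolist(),round(r["conf"],2),np.round(proj(r["position"],*S[n][1:])).tolist()) for r in models.place_of(n,l)])
print(readout.get_obs()["t"])
E
```

```text
{'t': np.float64(0.0), 'qpos': array([ 1.296,  0.424,  1.631, -0.   ,  1.089, -0.019]), 'qvel': array([ 0.   ,  0.   , -0.001,  0.   ,  0.001,  0.001]), 'joint_torque': array([-0.0000e+00, -5.4463e+01, -2.7367e+01,  6.4000e-02,  2.3000e-02,
       -0.0000e+00]), 'ee_pos': array([158.035, 604.401, 403.9  ]), 'orientation': array([ 0.2  ,  1.562, -0.202]), 'ft_force': array([0.213, 0.166, 0.016]), 'moment': array([ 0.013,  0.015, -0.03 ]), 'width': np.float64(87.66)}
scene [-434.69978685  617.88802498  609.90813552] 396.48471213040017
top [ 269.1820347   -44.1108112  1072.82045968] 376.9211553782868
scene oil_bottle [([540.0, 382.0, 4.0], 0.63, [118.0, 236.0]), ([442.0, -19.0, -0.0], 0.3, [255.0, 208.0])]
scene strip_pot_1 [([434.0, 79.0, 0.0], 0.69, [230.0, 218.0]), ([448.0, -90.0, 4.0], 0.49, [272.0, 199.0]), ([444.0, -17.0, -1.0], 0.47, [254.0, 208.0]), ([532.0, 18.0, 0.0], 0.3, [229.0, 200.0])]
scene specimen_cup [([551.0, 204.0, 0.0], 0.76, [175.0, 215.0])]
scene base_small [([533.0, 21.0, -3.0], 0.63, [228.0, 201.0]), ([444.0, 372.0, 1.0], 0.43, [134.0, 251.0])]
scene base_medium
[... 220 characters left out ...]
]
scene lab_timer [([437.0, 273.0, -0.0], 0.79, [170.0, 240.0])]
top oil_bottle [([540.0, 385.0, 0.0], 0.68, [118.0, 173.0])]
top strip_pot_1 [([436.0, -459.0, -2.0], 0.62, [409.0, 202.0]), ([438.0, -95.0, 1.0], 0.59, [282.0, 204.0]), ([436.0, -21.0, -1.0], 0.52, [256.0, 205.0])]
top specimen_cup [([545.0, 206.0, 1.0], 0.96, [179.0, 170.0])]
top base_small [([539.0, 24.0, 2.0], 0.76, [240.0, 170.0])]
top base_medium_1 [([432.0, 181.0, 0.0], 0.82, [186.0, 208.0])]
top base_large [([448.0, 374.0, 2.0], 0.81, [120.0, 204.0])]
top petri_dish [([549.0, 292.0, 2.0], 0.75, [149.0, 170.0]), ([442.0, 275.0, -1.0], 0.19, [154.0, 206.0])]
top lab_timer [([438.0, 271.0, -0.0], 0.57, [155.0, 207.0])]
0.9
```

View pics/scene0.png

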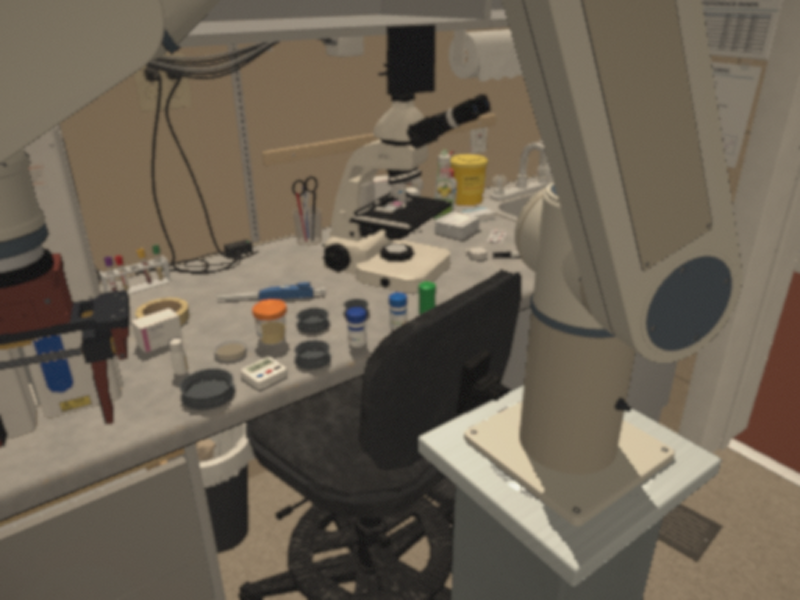

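View pics/top0.png

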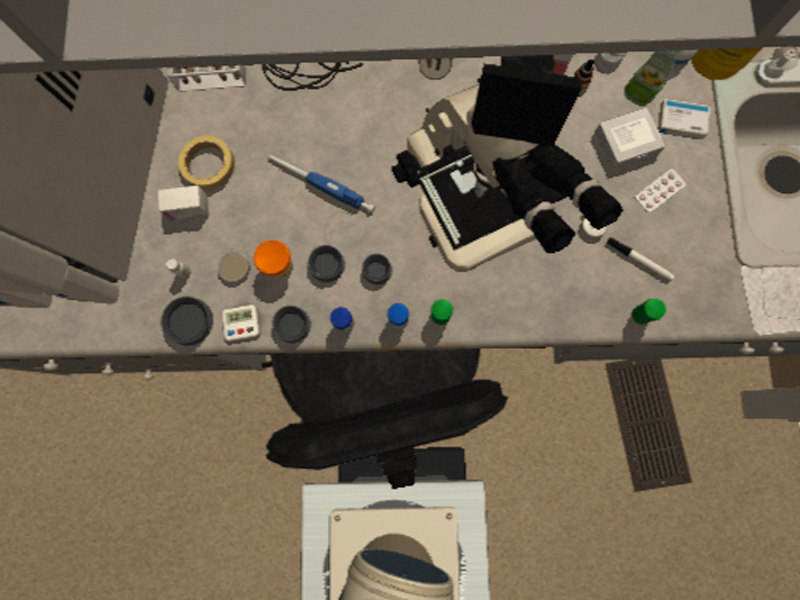

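Run:
```python
from h import *
import pickle
S=pickle.load(open("S.pkl","rb"))
a=S["top"][0][:,:,::-1]; cv2.imwrite("pics/topc.png",cv2.resize(a[145:225,95:300],(800,312),interpolation=cv2.INTER_NEAREST))
b=S["scene"][0][:,:,::-1]; cv2.imwrite("pics/scenec.png",cv2.resize(b[175:270,60:300],(800,317),interpolation=cv2.INTER_CUBIC))
c=a.astype(int)
for u,v in[(218,203),(254,201),(174,165),(110,168),(113,170),(208,169),(119,205),(186,207),(240,171),(200,180),(282,199)]: print(u,v,c[v,u][::-1])
from scipy.spatial.transform import Rotation as Rn
print(np.round(Rn.from_rotvec(readout.get_obs()["orientation"]).as_matrix(),3))
```

```text
218 203 [ 25  50 125]
254 201 [ 10  73 143]
174 165 [216  97   9]
110 168 [214 199 176]
113 170 [122 110  98]
208 169 [63 63 60]
119 205 [60 61 59]
186 207 [61 64 62]
240 171 [67 67 62]
200 180 [78 71 61]
282 199 [ 22 130  41]
[[ 0.     0.253  0.967]
 [ 0.     0.967 -0.253]
 [-1.     0.     0.   ]]
```

View pics/topc.png

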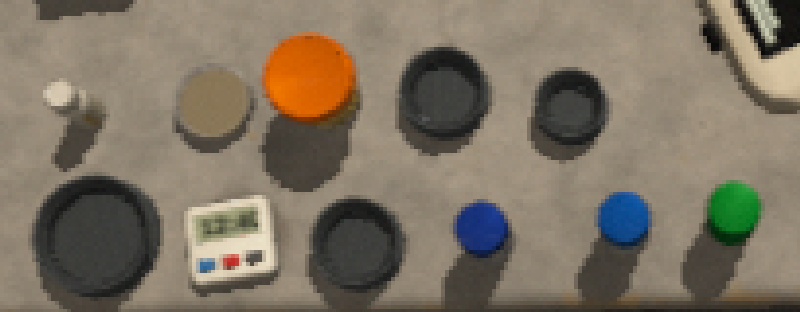

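View pics/scenec.png

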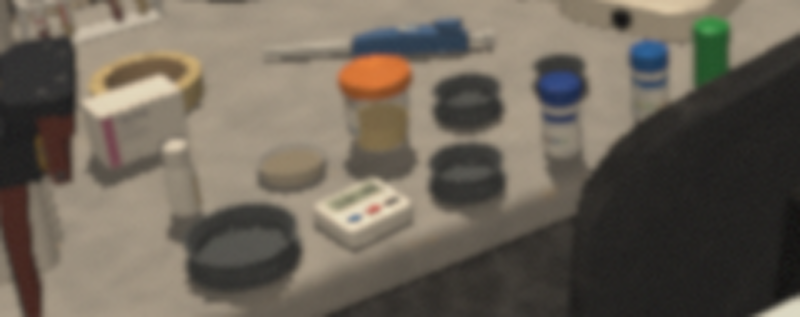

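```bash
cat > fit.py <<'E'
from h import *
from scipy.optimize import minimize
from scipy.ndimage import map_coordinates
th=np.linspace(0,2*np.pi,72,endpoint=False)
def mask(x,y,rings,K,R,t,shape,s=8,roi=None):
    pts=np.array([proj([x+r*np.cos(a),y+r*np.sin(a),z],K,R,t) for r,z in rings for a in th])
    h=cv2.convexHull(((pts-np.array(roi[:2])+0.5)*s).astype(np.float32))
    m=np.zeros(((roi[3]-roi[1])*s,(roi[2]-roi[0])*s),np.float32)
    cv2.fillPoly(m,[h.astype(np.int32)],1); return cv2.resize(m,(roi[2]-roi[0],roi[3]-roi[1]),interpolation=cv2.INTER_AREA)
def fitmask(B,x,y,rings,K,R,t,pad=14):
    c=proj([x,y,rings[-1][1]/2],K,R,t).astype(int); roi=(c[0]-pad,c[1]-pad,c[0]+pad,c[1]+pad)
    b=B[roi[1]:roi[3],roi[0]:roi[2]].astype(float)
    f=lambda p:((mask(p[0],p[1],rings,K,R,t,None,roi=roi)-b)**2).sum()
    r=minimize(f,[x,y],method="Nelder-Mead",options=dict(initial_simplex=[[x,y],[x+6,y],[x,y+6]],xatol=.1,fatol=.01)); return r.x,r.fun,b.sum()
E
python3 - <<'E'
from fit import *
import pickle
S=pickle.load(open("S.pkl","rb"))
I,K,R,t=S["top"]; I=I.astype(int); r,g,b=I[...,0],I[...,1],I[...,2]
blue=(b-r)>30; org=(r-b)>80; dark=((r-b)<6)&(r<95); wht=r>165
for n,B,x,y,rings in [("pot1",blue,436,79,[(19,50),(19,68)]),("pot2",blue,438,-20,[(19,50),(19,68)]),("cup",org,546,205,[(32.5,58),(32.5,71)]),
 ("bottle",wht,540,385,[(12.5,0),(12.5,62)]),
 ("bs",dark,536,22,[(28,0),(28,24)]),("bm1",dark,548,118,[(34,0),(34,24)]),("bm2",dark,434,181,[(34,0),(34,24)]),("bl",dark,446,374,[(45,0),(45,24)])]:
    p,f,nn=fitmask(B,x,y,rings,K,R,t,pad=22 if n=="bl" else 16); print(n,np.round(p,1),round(f,1),nn)
for q in [(165,70),(120,280),(160,200)]: print("box",q,ray(q[0]/1.5625,q[1]/1.5625,0,K,R,t).round())
for q in [(505,390),(480,380),(270,470)]: print("chair z100/200",ray(q[0]/1.5625,q[1]/1.5625,100,K,R,t).round(),ray(q[0]/1.5625,q[1]/1.5625,200,K,R,t).round())
for z in(400,600): print("cab",ray(250,52/1.5625,z,K,R,t).round())
E
```

```text
pot1 [434.9  82.3] 17.4 146.0
pot2 [439.6 -17.8] 8.8 153.0
cup [546.3 204.5] 10.0 440.0
bottle [542.1 385.8] 93.9 45.0
bs [530.8  20.1] 48.1 268.0
bm1 [545.2 116. ] 64.3 396.0
bm2 [432.  177.7] 62.6 417.0
bl [443.7 372.5] 87.8 762.0
box (165, 70) [963. 447.   0.]
box (120, 280) [526. 507.   0.]
box (160, 200) [684. 441.   0.]
chair z100/200 [ 302. -191.  100.] [ 299. -176.  200.]
chair z100/200 [ 319. -151.  100.] [ 314. -140.  200.]
chair z100/200 [184. 190. 100.] [193. 166. 200.]
cab [719. -24. 400.]
cab [585. -30. 600.]
```

Run:
```python
from fit import *
import pickle
S=pickle.load(open("S.pkl","rb"))
for cam_ in("top","scene"):
  I,K,R,t=S[cam_]; s=10 if cam_=="top" else 9
  tiles=[]
  for n,x,y,rings in [("bottle",540,384,[(12.5,0),(12.5,62)]),("bs",536,22,[(28,0),(24,24),(18,7)]),("bm1",548,118,[(34,0),(30,24),(24,7)]),("bm2",435,180,[(34,0),(30,24),(24,7)]),("bl",447,374,[(45,0),(41,24),(35,7)]),("pot1",435,82,[(19,50),(19,68),(19,0)])]:
    c=proj([x,y,15],K,R,t).round().astype(int); w=20
    im=cv2.resize(I[c[1]-w:c[1]+w,c[0]-w:c[0]+w,::-1],None,fx=s*.65,fy=s*.65,interpolation=cv2.INTER_CUBIC); f=s*.65
    im=cv2.convertScaleAbs(im,alpha=1.6)
    for (r,z),col in zip(rings,[(0,0,255),(0,255,0),(255,255,0)]):
      P=np.array([(proj([x+r*np.cos(a),y+r*np.sin(a),z],K,R,t)-c+w+.5)*f for a in th]).astype(np.int32)
      cv2.polylines(im,[P],True,col,1)
    tiles.append(im)
  o=np.vstack([np.hstack(tiles[:3]),np.hstack(tiles[3:])]); print(o.shape); cv2.imwrite(f"pics/ov_{cam_}.png",o)
```

```text
(520, 780, 3)
(468, 702, 3)
```

View pics/ov_top.png

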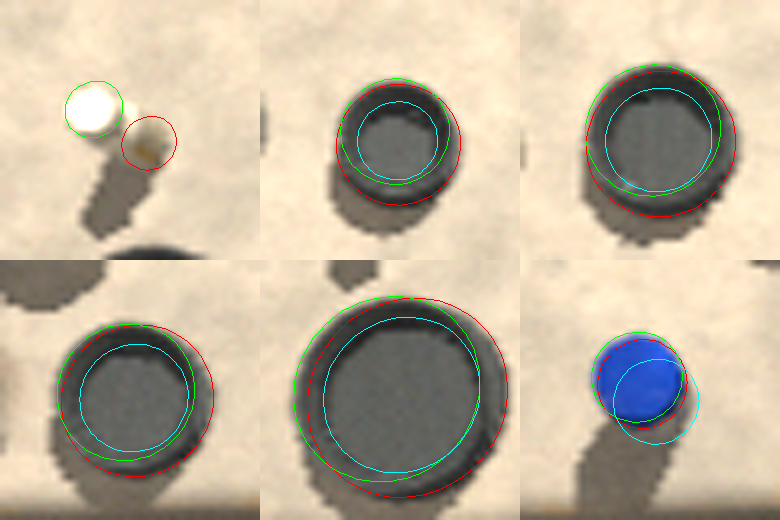

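View pics/ov_scene.png

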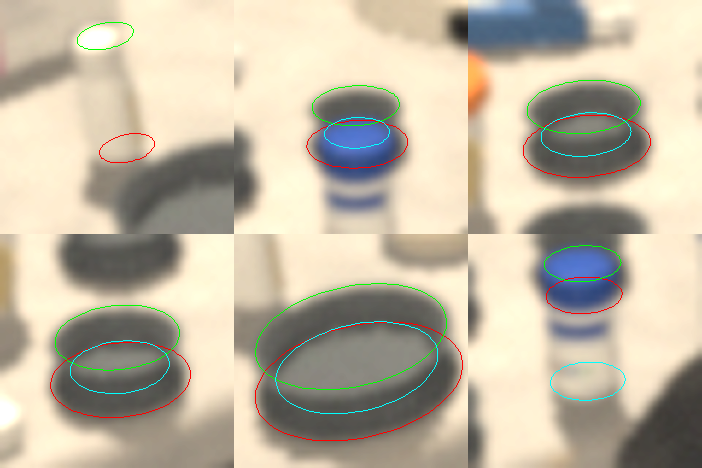

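Request:
apply_moves(commands=[[[0.04, -0.048, 0, -0.164], [0.08, -0.096, -0.01, -0.328], [0.12, -0.144, -0.02, -0.493], [0.16, -0.192, -0.035, -0.657], [0.21, -0.205, -0.05, -0.82], [0.262, -0.21, -0.065, -0.985], [0.315, -0.216, -0.08, -1.15], [0.36, -0.22, -0.09, -1.314]]], gripper=0.06)

```text
t: 1.9
ee_pos: [520.1, 384.0, 313.9]
orientation: [1.213, 1.207, -1.213]
ft_force: [0.2, 0.8, 0.4]
width: 60.1
```

Request:
apply_moves(commands=[[[0.022, 0, 0, 0], [0.022, 0, -0.03, 0], [0.022, 0, -0.045, 0], [0.022, 0, -0.045, 0]]])

```text
t: 2.4
ee_pos: [539.4, 384.4, 268.4]
orientation: [1.206, 1.21, -1.211]
ft_force: [0.3, 0.2, 0.0]
width: 59.8
```

```bash
cat > look.py <<'E'
import sys
from h import *
o=readout.get_obs(); print(o["t"],o["ee_pos"].round(1) if hasattr(o["ee_pos"],"round") else o["ee_pos"],np.round(o["ft_force"],1),o["width"],np.round(o["qpos"],2))
n,u0,v0,u1,v1,name=sys.argv[1],*map(int,sys.argv[2:6]),sys.argv[6]
I,K,R,t=cam(n); c=I[v0:v1,u0:u1,::-1]; s=min(780/c.shape[1],580/c.shape[0]); cv2.imwrite("pics/"+name+".png",cv2.resize(c,None,fx=s,fy=s,interpolation=cv2.INTER_CUBIC))
E
python3 look.py scene 40 120 240 270 a1
```

```text
2.4 [539.4 384.4 268.4] [0.3 0.2 0. ] 59.79769916017278 [0.6  0.64 1.62 0.   0.89 0.6 ]
```

View pics/a1.png

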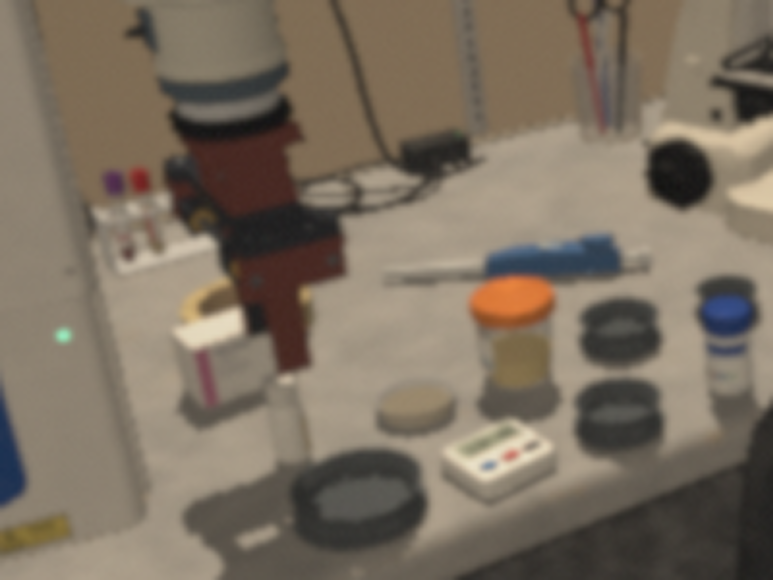

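Request:
apply_moves(commands=[[[0, 0, -0.03, 0], [0, 0, -0.055, 0], [0, 0, -0.062, 0], [0, 0, -0.062, 0]]])

```text
t: 2.95
ee_pos: [540.2, 385.0, 208.4]
orientation: [1.209, 1.21, -1.208]
ft_force: [0.2, -0.2, -0.2]
width: 59.8
```

Request:
apply_moves(commands=[[[0, 0, 0, 0], [0, 0, 0, 0], [0, 0, 0, 0], [0, 0, 0, 0], [0, 0, 0, 0], [0, 0, 0, 0]]], gripper=0)

```text
t: 3.7
ee_pos: [540.2, 384.7, 207.9]
orientation: [1.209, 1.21, -1.208]
ft_force: [-1.3, 0.0, 2.7]
width: 24.0
```

Request:
apply_moves(commands=[[[0, 0, 0.015, 0], [0, 0, 0.05, 0], [0, 0, 0.085, 0], [0, 0, 0.105, 0], [0, -0.01, 0.11, 0], [0, -0.035, 0.11, 0], [0, -0.075, 0.11, 0], [-0.001, -0.12, 0.11, 0]]])

```text
t: 4.7
ee_pos: [538.2, 262.0, 316.0]
orientation: [1.206, 1.211, -1.211]
ft_force: [0.6, -0.5, -0.6]
width: 23.8
```

Request:
apply_moves(commands=[[[0, -0.048, 0, 0], [-0.001, -0.098, 0, 0], [-0.002, -0.148, 0, 0], [-0.003, -0.19, 0, 0], [-0.003, -0.22, 0, 0], [-0.003, -0.237, -0.005, 0], [-0.003, -0.2425, -0.02, 0], [-0.003, -0.2425, -0.035, 0]]])

```text
t: 5.7
ee_pos: [535.7, 22.2, 281.1]
orientation: [1.208, 1.21, -1.209]
ft_force: [-0.2, -0.3, -0.1]
width: 23.8
```

```bash
python3 look.py top 140 60 340 210 a2;python3 look.py scene 140 120 300 240 a3
```

```text
5.7 [535.7  22.2 281.1] [-0.2 -0.3 -0.1] 23.841913895089466 [0.02 0.48 1.9  0.   0.76 0.02]
5.75 [535.   22.6 279.3] [-1.1 -0.2 -1.5] 23.737434469211134 [0.02 0.48 1.91 0.   0.76 0.02]
```

View pics/a3.png

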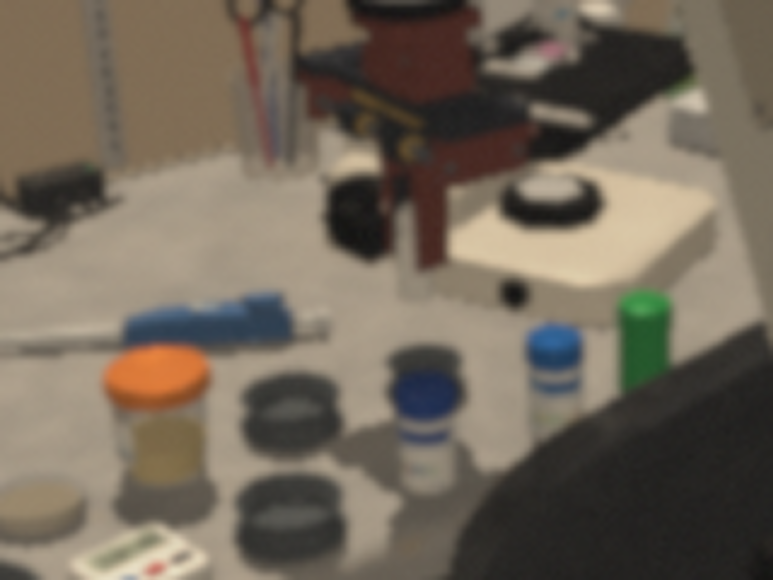

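View pics/a2.png

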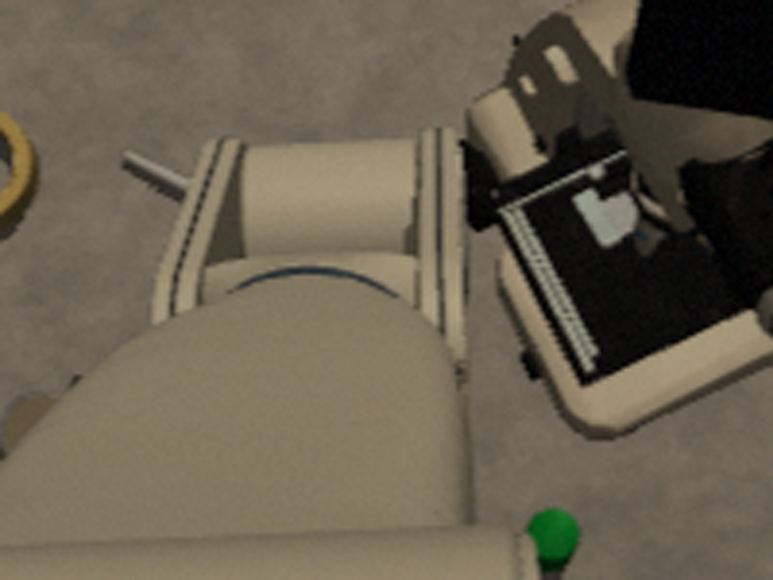

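Request:
apply_moves(commands=[[[0, 0, -0.03, 0], [0, 0, -0.05, 0], [0, 0, -0.06, 0], [0, 0, -0.064, 0], [0, 0, -0.066, 0], [0, 0, -0.066, 0], [0, 0, -0.066, 0]]])

```text
t: 6.68
ee_pos: [536.3, 22.1, 217.2]
orientation: [1.209, 1.209, -1.208]
ft_force: [1.1, -0.1, -1.3]
width: 23.9
```

Request:
apply_moves(commands=[[[0, 0, -0.001, 0], [0, 0, -0.002, 0], [0, 0, -0.0025, 0], [0, 0, -0.0025, 0]]])

```text
t: 7.18
ee_pos: [536.2, 22.1, 214.8]
orientation: [1.209, 1.209, -1.208]
ft_force: [-2.0, -0.2, 8.4]
width: 24.0
```

```bash
python3 look.py scene 200 150 280 210 a4
```

```text
7.175 [536.2  22.1 214.8] [-2.  -0.2  8.4] 23.97306477811418 [0.02 0.59 1.92 0.   0.63 0.02]
```

View pics/a4.png

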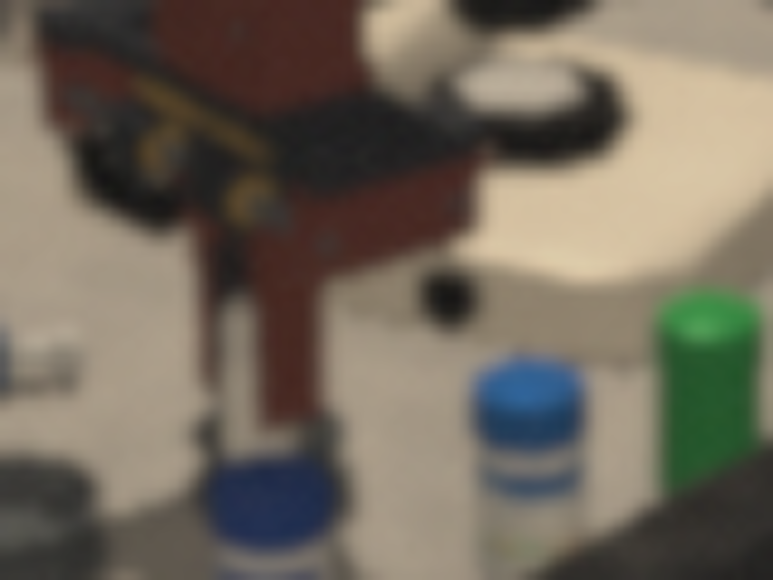

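Request:
apply_moves(commands=[[[0, 0, 0.0005, 0], [0, 0, 0.0005, 0], [0, 0, 0.0005, 0], [0, 0, 0.0005, 0]]], gripper=0.06)

```text
t: 7.72
ee_pos: [536.1, 22.2, 214.6]
orientation: [1.208, 1.21, -1.209]
ft_force: [-0.3, -0.2, -0.2]
width: 58.7
```

Request:
apply_moves(commands=[[[0, 0, 0.02, 0], [0, 0, 0.06, 0], [0, 0, 0.1, 0], [0, 0, 0.12, 0]]])

```text
t: 8.22
ee_pos: [536.5, 22.2, 336.8]
orientation: [1.21, 1.208, -1.206]
ft_force: [0.5, -0.4, 0.7]
width: 59.7
```

Request:
apply_moves(commands=[[[-0.02, 0.012, 0, 0], [-0.06, 0.035, 0, 0], [-0.09, 0.053, -0.01, 0], [-0.101, 0.06, -0.03, 0], [-0.101, 0.06, -0.04, 0], [-0.101, 0.06, -0.04, 0]]], gripper=0.064)

```text
t: 8.98
ee_pos: [435.6, 82.0, 294.3]
orientation: [1.208, 1.21, -1.209]
ft_force: [-0.4, -0.2, -0.3]
width: 63.8
```

```bash
python3 look.py scene 180 130 300 220 a5
```

```text
8.975 [435.6  82.  294.3] [-0.4 -0.2 -0.3] 63.78443248442981 [ 0.16  0.34  2.1  -0.    0.7   0.16]
```

View pics/a5.png

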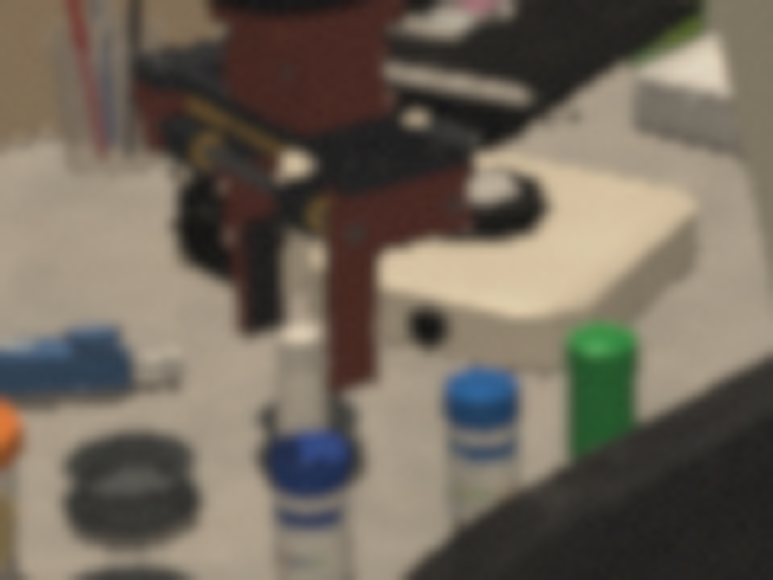

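Request:
apply_moves(commands=[[[0, 0, -0.03, 0], [0, 0, -0.06, 0], [0, 0, -0.077, 0], [0, 0, -0.08, 0], [0, 0, -0.08, 0]]])

```text
t: 9.65
ee_pos: [435.8, 82.0, 215.1]
orientation: [1.209, 1.209, -1.208]
ft_force: [0.2, 0.0, 0.2]
width: 63.9
```

Request:
apply_moves(commands=[[[0, 0, 0, 0], [0, 0, 0, 0], [0, 0, 0, 0], [0, 0, 0, 0], [0, 0, 0, 0]]], gripper=0)

```text
t: 10.28
ee_pos: [435.2, 82.2, 215.0]
orientation: [1.209, 1.209, -1.208]
ft_force: [-1.0, 0.1, 5.8]
width: 35.2
```

Request:
apply_moves(commands=[[[0, 0, 0.012, 0], [0, 0, 0.035, 0], [0, 0.01, 0.05, 0], [0, 0.035, 0.05, 0], [0, 0.07, 0.05, 0], [0, 0.092, 0.05, 0], [0, 0.099, 0.045, 0], [0, 0.099, 0.04, 0]]])

```text
t: 11.28
ee_pos: [435.0, 181.1, 254.5]
orientation: [1.208, 1.21, -1.208]
ft_force: [-0.2, 1.2, -0.3]
width: 35.9
```

Request:
apply_moves(commands=[[[0, 0, -0.01, 0], [0, 0, -0.022, 0], [0, 0, -0.028, 0], [0, 0, -0.031, 0], [0, 0, -0.031, 0]]])

```text
t: 11.9
ee_pos: [435.1, 181.1, 223.5]
orientation: [1.208, 1.21, -1.209]
ft_force: [0.7, 0.2, 0.3]
width: 35.8
```

```bash
python3 look.py scene 140 140 260 240 a6
```

```text
11.9 [435.1 181.1 223.5] [0.7 0.2 0.3] 35.80790812095765 [ 0.37  0.52  2.06 -0.    0.56  0.37]
```

View pics/a6.png

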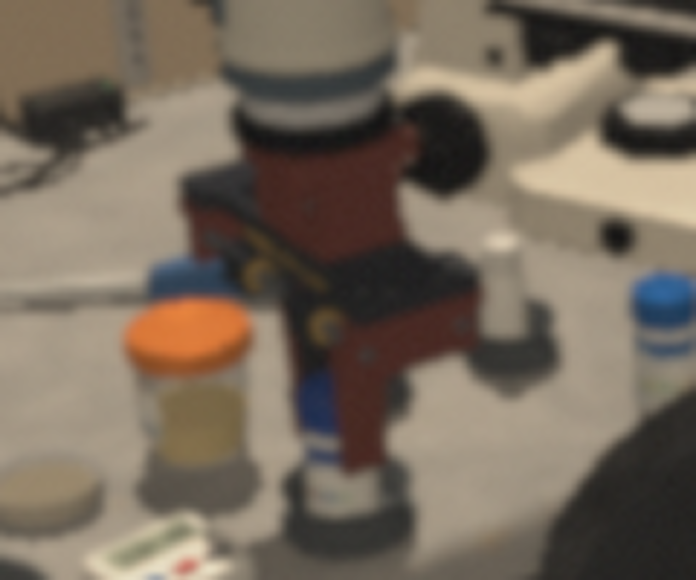

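Request:
apply_moves(commands=[[[0, 0, -0.001, 0], [0, 0, -0.0018, 0], [0, 0, -0.0024, 0], [0, 0, -0.0024, 0]]])

```text
t: 12.45
ee_pos: [435.2, 181.2, 222.0]
orientation: [1.209, 1.209, -1.208]
ft_force: [-1.8, -1.0, 9.6]
width: 35.3
```

Request:
apply_moves(commands=[[[0, 0, 0.0005, 0], [0, 0, 0.0005, 0], [0, 0, 0.0005, 0], [0, 0, 0.0005, 0]]], gripper=0.064)

```text
t: 12.95
ee_pos: [435.1, 181.1, 221.7]
orientation: [1.208, 1.21, -1.209]
ft_force: [0.1, -0.0, 0.6]
width: 64.0
```

Request:
apply_moves(commands=[[[0, 0, 0.02, 0], [0, 0, 0.05, 0], [0, -0.01, 0.075, 0], [0, -0.04, 0.08, 0], [0, -0.08, 0.08, 0], [0.002, -0.12, 0.08, 0], [0.004, -0.16, 0.08, 0], [0.004, -0.185, 0.08, 0]]])

```text
t: 13.95
ee_pos: [439.0, -5.4, 301.8]
orientation: [1.209, 1.209, -1.209]
ft_force: [0.4, 0.1, -0.3]
width: 64.1
```

```bash
python3 look.py scene 140 140 300 240 a7
python3 - <<'E'
from h import *
I,K,R,t=cam("top")
cv2.imwrite("pics/a8.png",cv2.resize(I[:,:,::-1],(800,600)))
E
```

```text
13.95 [439.   -5.4 301.8] [ 0.4  0.1 -0.3] 64.09570695209668 [-0.04  0.32  2.1  -0.    0.72 -0.04]
```

View pics/a7.png

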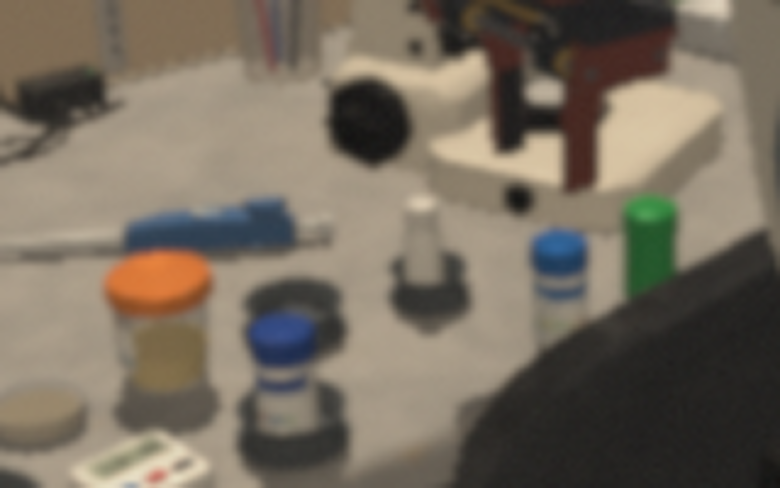

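View pics/a8.png

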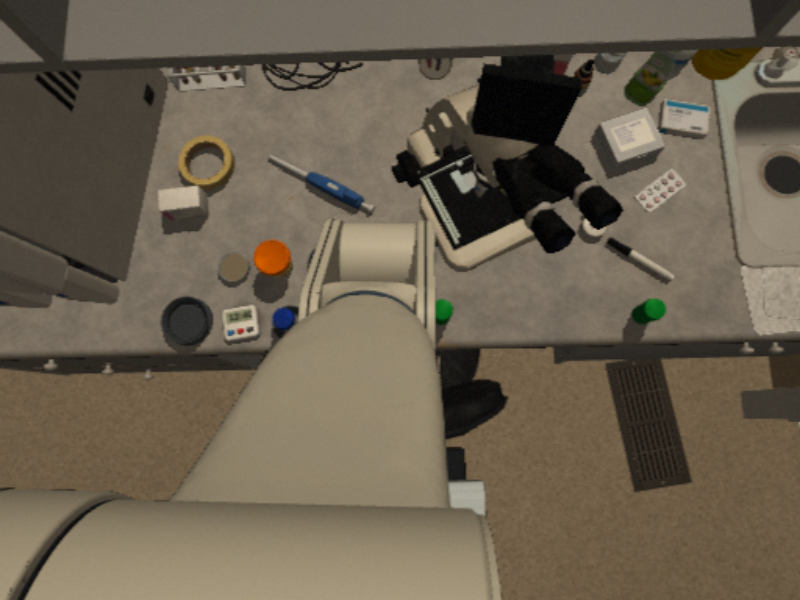

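Request:
apply_moves(commands=[[[0, -0.0124, 0, 0], [0, -0.0124, -0.03, 0], [0, -0.0124, -0.06, 0], [0, -0.0124, -0.082, 0], [0, -0.0124, -0.087, 0], [0, -0.0124, -0.087, 0]]])

```text
t: 14.8
ee_pos: [439.2, -16.0, 214.8]
orientation: [1.208, 1.21, -1.208]
ft_force: [-0.3, 0.1, 0.3]
width: 63.9
```

Request:
apply_moves(commands=[[[0, 0, 0, 0], [0, 0, 0, 0], [0, 0, 0, 0], [0, 0, 0, 0], [0, 0, 0, 0]]], gripper=0)

```text
t: 15.42
ee_pos: [439.3, -16.3, 215.2]
orientation: [1.209, 1.209, -1.208]
ft_force: [-1.2, -0.0, 6.8]
width: 35.6
```

Request:
apply_moves(commands=[[[0, 0, 0.012, 0], [0, 0, 0.045, 0], [0, 0.005, 0.08, 0], [0.01, 0.025, 0.09, 0], [0.035, 0.06, 0.09, 0], [0.07, 0.095, 0.09, 0], [0.098, 0.125, 0.09, 0], [0.109, 0.1355, 0.08, 0]]])

```text
t: 16.42
ee_pos: [549.5, 120.8, 295.7]
orientation: [1.209, 1.209, -1.205]
ft_force: [0.4, -1.2, -1.0]
width: 35.6
```

Request:
apply_moves(commands=[[[0, 0, -0.02, 0], [0, 0, -0.045, 0], [0, 0, -0.06, 0], [0, 0, -0.068, 0], [0, 0, -0.071, 0], [0, 0, -0.071, 0]]])

```text
t: 17.18
ee_pos: [548.3, 119.2, 224.1]
orientation: [1.209, 1.209, -1.208]
ft_force: [-0.3, 0.1, -1.0]
width: 35.4
```

```bash
python3 look.py scene 140 140 260 240 a9
```

```text
17.175 [548.3 119.2 224.1] [-0.3  0.1 -1. ] 35.44108852879698 [0.19 0.6  1.87 0.   0.68 0.19]
```

View pics/a9.png

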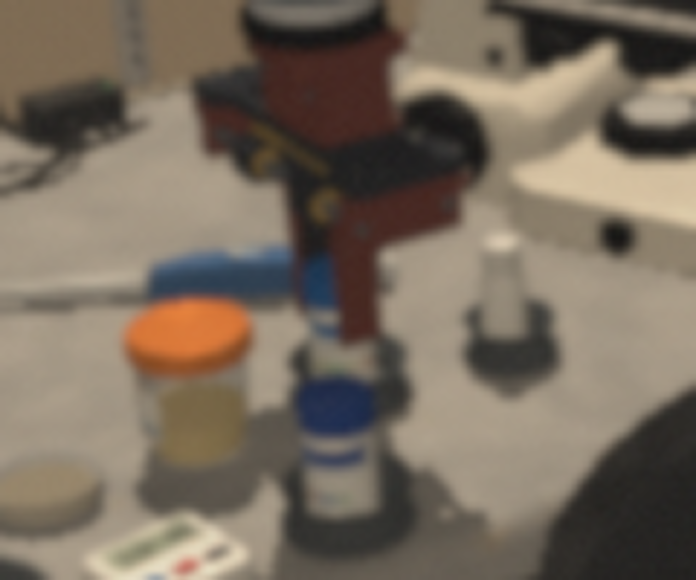

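Request:
apply_moves(commands=[[[0, 0, -0.001, 0], [0, 0, -0.0018, 0], [0, 0, -0.0024, 0], [0, 0, -0.0024, 0]]])

```text
t: 17.73
ee_pos: [548.3, 119.3, 222.2]
orientation: [1.209, 1.209, -1.208]
ft_force: [-2.3, -0.5, 8.5]
width: 35.6
```

Request:
apply_moves(commands=[[[0, 0, 0.0005, 0], [0, 0, 0.0005, 0], [0, 0, 0.0005, 0], [0, 0, 0.0005, 0]]], gripper=0.064)

```text
t: 18.23
ee_pos: [548.1, 119.2, 221.8]
orientation: [1.208, 1.21, -1.209]
ft_force: [-0.1, -0.3, -0.3]
width: 64.0
```

Request:
apply_moves(commands=[[[0, 0, 0.02, 0], [0, 0, 0.06, 0], [0, 0.01, 0.09, 0], [-0.001, 0.04, 0.1, 0], [-0.002, 0.07, 0.1, 0], [-0.002, 0.0855, 0.1, 0], [-0.002, 0.0855, 0.1, 0]]], gripper=0.0878)

```text
t: 19.1
ee_pos: [546.0, 205.4, 321.6]
orientation: [1.207, 1.211, -1.208]
ft_force: [0.4, -0.1, 0.5]
width: 87.7
```

```bash
python3 look.py scene 140 140 260 240 a10
python3 - <<'E'
from h import *
I,K,R,t=cam("top")
cv2.imwrite("pics/a11.png",cv2.resize(I[100:250,60:310,::-1],(800,480)))
E
```

```text
19.1 [546.  205.4 321.6] [ 0.4 -0.1  0.5] 87.71669269240908 [ 0.34  0.47  1.78 -0.    0.89  0.34]
```

View pics/a10.png

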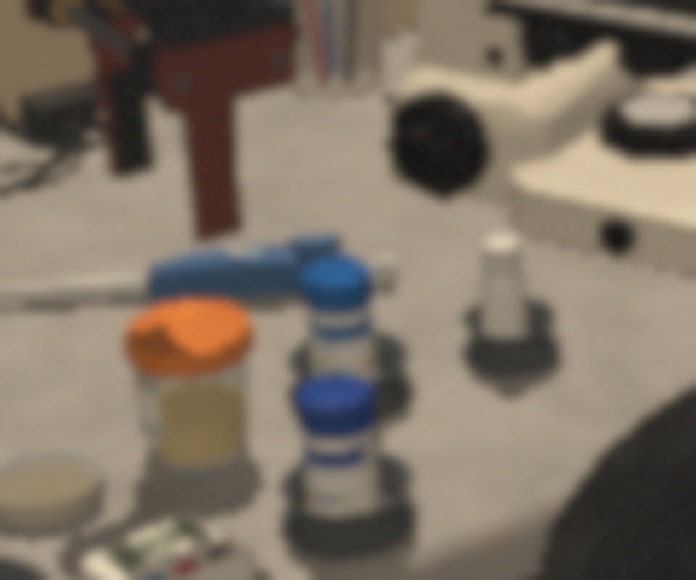

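View pics/a11.png

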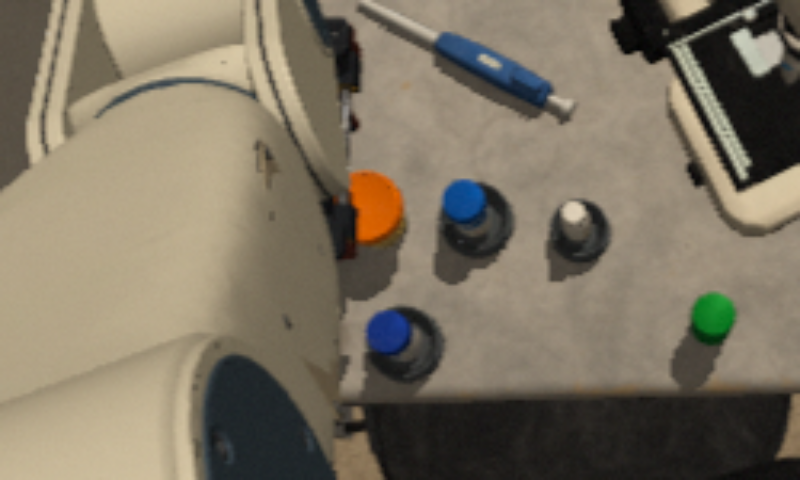

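Request:
apply_moves(commands=[[[0, -0.0008, -0.03, 0], [0, -0.0008, -0.06, 0], [0, -0.0008, -0.083, 0], [0, -0.0008, -0.092, 0], [0, -0.0008, -0.0945, 0], [0, -0.0008, -0.0945, 0]]])

```text
t: 19.95
ee_pos: [546.4, 203.8, 228.0]
orientation: [1.209, 1.209, -1.208]
ft_force: [0.2, -0.1, 0.0]
width: 87.9
```

Request:
apply_moves(commands=[[[0, 0, 0, 0], [0, 0, 0, 0], [0, 0, 0, 0], [0, 0, 0, 0], [0, 0, 0, 0]]], gripper=0)

```text
t: 20.58
ee_pos: [546.2, 204.0, 227.7]
orientation: [1.209, 1.21, -1.208]
ft_force: [-0.6, 0.9, 4.3]
width: 63.0
```

Request:
apply_moves(commands=[[[0, 0, 0.012, 0], [0, 0, 0.04, 0], [0, 0.005, 0.07, 0], [-0.008, 0.025, 0.08, 0], [-0.025, 0.055, 0.08, 0], [-0.048, 0.09, 0.08, 0], [-0.073, 0.13, 0.08, 0], [-0.09, 0.157, 0.08, 0]]])

```text
t: 21.58
ee_pos: [454.0, 363.1, 306.8]
orientation: [1.207, 1.211, -1.208]
ft_force: [0.0, -0.1, -0.3]
width: 62.4
```

Request:
apply_moves(commands=[[[-0.008, 0.011, 0, 0], [-0.01, 0.014, -0.01, 0], [-0.01, 0.014, -0.03, 0], [-0.01, 0.014, -0.05, 0], [-0.01, 0.014, -0.063, 0], [-0.01, 0.014, -0.069, 0], [-0.01, 0.014, -0.071, 0], [-0.01, 0.014, -0.071, 0]]])

```text
t: 22.58
ee_pos: [446.3, 375.0, 236.7]
orientation: [1.209, 1.21, -1.208]
ft_force: [0.8, -0.5, -0.7]
width: 62.6
```

```bash
python3 look.py scene 60 150 200 270 a12
```

```text
22.575 [446.3 375.  236.7] [ 0.8 -0.5 -0.7] 62.59724076539508 [ 0.68  0.6   1.81 -0.    0.73  0.68]
```

View pics/a12.png

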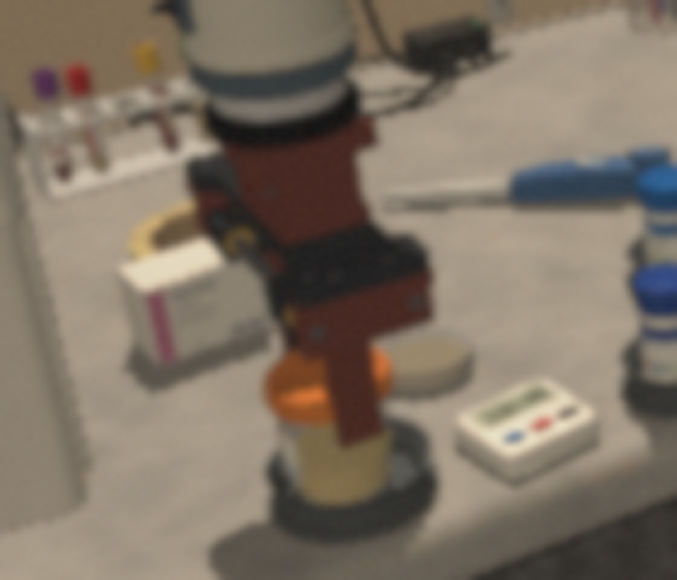

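Request:
apply_moves(commands=[[[0, 0, -0.001, 0], [0, 0, -0.0018, 0], [0, 0, -0.0024, 0], [0, 0, -0.0024, 0]]])

```text
t: 23.12
ee_pos: [446.2, 375.2, 234.7]
orientation: [1.209, 1.21, -1.208]
ft_force: [-0.9, -0.7, 6.0]
width: 62.6
```

Request:
apply_moves(commands=[[[0, 0, 0.0003, 0], [0, 0, 0.0003, 0], [0, 0, 0.0003, 0], [0, 0, 0.0003, 0], [0, 0, 0.0003, 0]]], gripper=0.0878)

```text
t: 23.75
ee_pos: [446.1, 374.9, 234.2]
orientation: [1.208, 1.21, -1.209]
ft_force: [0.1, -0.1, 0.1]
width: 87.6
```

Request:
apply_moves(commands=[[[0, 0, 0.015, 0], [0, 0, 0.05, 0], [0, 0, 0.09, 0], [0, 0, 0.12, 0], [-0.03, 0.02, 0.14, 0], [-0.07, 0.05, 0.16, 0], [-0.11, 0.09, 0.17, 0], [-0.14, 0.12, 0.17, 0]]])

```text
t: 24.75
ee_pos: [304.6, 496.2, 406.7]
orientation: [1.211, 1.211, -1.205]
ft_force: [0.1, 0.9, -0.2]
width: 87.9
```

Request:
apply_moves(commands=[[[-0.035, 0.03, 0, 0], [-0.07, 0.06, 0, 0], [-0.1, 0.085, 0, 0], [-0.1, 0.085, 0, 0]]])

```text
t: 25.25
ee_pos: [204.1, 581.2, 405.3]
orientation: [1.207, 1.212, -1.205]
ft_force: [-0.0, 0.3, 0.5]
width: 87.6
```

```bash
python3 look.py scene 60 150 260 270 b1; python3 look.py top 80 130 310 230 b2
python3 - <<'E'
from h import *
for n in("scene","top"):
  for l in["oil_bottle","strip_pot_1","specimen_cup","petri_dish","lab_timer"]:
    print(n,l,[(np.round(r["position"]).tolist(),round(r["conf"],2)) for r in models.place_of(n,l)])
E
```

```text
25.25 [204.1 581.2 405.3] [-0.   0.3  0.5] 87.57123222238708 [1.21 0.41 1.65 0.   1.08 1.21]
25.3 [205.2 580.3 405. ] [ 0.2  0.  -0.4] 87.8729599780764 [ 1.21  0.41  1.65 -0.    1.08  1.21]
scene oil_bottle []
scene strip_pot_1 [([446.0, -91.0, 4.0], 0.73), ([437.0, 183.0, 7.0], 0.71), ([551.0, 116.0, 7.0], 0.46)]
scene specimen_cup [([449.0, 375.0, 11.0], 0.68)]
scene petri_dish [([543.0, 287.0, -4.0], 0.69)]
scene lab_timer [([436.0, 272.0, -1.0], 0.68), ([434.0, 184.0, 1.0], 0.58)]
top oil_bottle [([536.0, 24.0, 8.0], 0.48), ([547.0, 291.0, 2.0], 0.39)]
top strip_pot_1 [([442.0, -96.0, 1.0], 0.7), ([434.0, -458.0, 0.0], 0.68), ([436.0, 180.0, 10.0], 0.66), ([432.0, 180.0, 3.0], 0.54), ([543.0, 117.0, 8.0], 0.52)]
top specimen_cup [([444.0, 375.0, 8.0], 0.97)]
top petri_dish [([548.0, 291.0, -0.0], 0.64), ([444.0, 374.0, 5.0], 0.26)]
top lab_timer [([442.0, 270.0, -0.0], 0.81)]
```

View pics/b1.png

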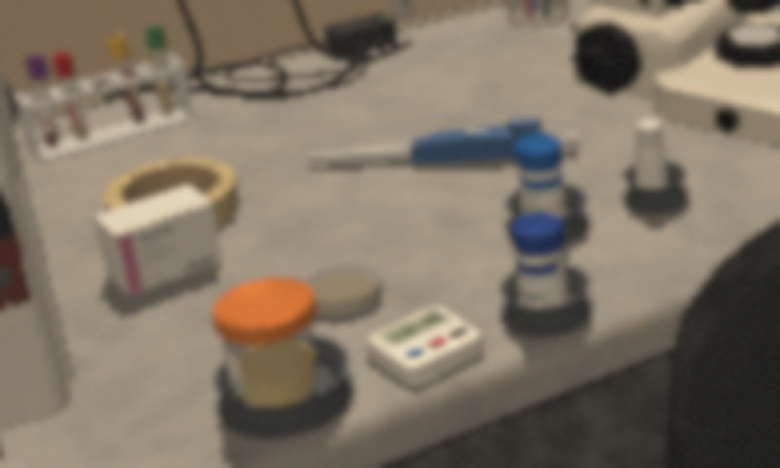

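View pics/b2.png

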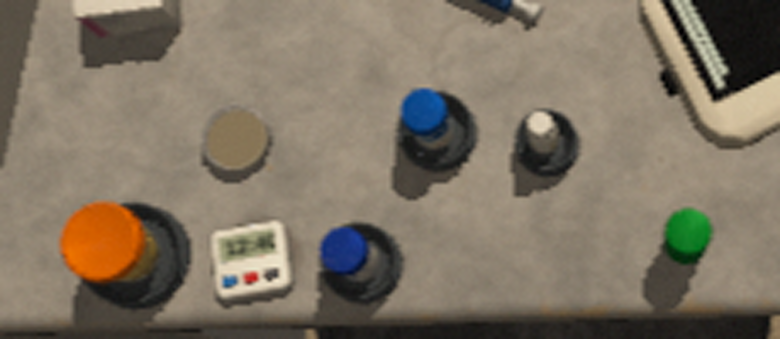

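Run:
```python
from fit import *
I,K,R,t=cam("top"); I=I.astype(int); r,g,b=I[...,0],I[...,1],I[...,2]
for n,B,x,y,rings in [("pot1",(b-r)>30,435,181,[(19,57),(19,75)]),("pot2",(b-r)>30,548,118,[(19,57),(19,75)]),("cup",(r-b)>80,446,375,[(32.5,65),(32.5,78)])]:
    print(n,[np.round(q,1) for q in fitmask(B,x,y,rings,K,R,t,pad=22)])
c=np.argwhere((r>165)[160:180,230:250]).mean(0)+[160,230]; print("bottle top",ray(c[1],c[0],69,K,R,t).round(1))
print(workorder.close_job())
```

```text
pot1 [array([435. , 181.3]), np.float64(14.4), np.float64(158.0)]
pot2 [array([548.6, 117.9]), np.float64(12.8), np.float64(155.0)]
cup [array([446.4, 375.1]), np.float64(12.0), np.float64(479.0)]
bottle top [536.   22.9  69. ]
the job is handed in; nothing more can be done
None
```

All four containers are standing upright in their bases, set down in the order you listed: bottle, the two pots, then the cup. The job was handed in at about 26 s of the 86 s allowed. Each one touched down at 6 to 10 N before I released it, and the arm was clear of everything at the end.

- **Position:** the last top picture puts the cap or lid centres within about 1 mm of the base centres I had measured: bottle (536, 23), pots (435, 181) and (549, 118), cup (446, 375).
- **Left alone:** the petri dish, the timer and both green look-alike pots were found within a few mm of where they started, which is within the networks' error. No move came near them or the wall cabinets.
- **Checks that disagreed:** in the final check the network missed the bottle in the scene view and found it only weakly in the top view. It also gave a few false hits, such as a "timer" at a pot's base. Both pictures clearly show the bottle upright in its base.
- **Grip width:** the fingers stopped at about 35.5 mm on the 38 mm pots and 24 mm on the 25 mm bottle. Nothing slipped.

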